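Aim the bedside reading lamp at the open book

ROBOT

A 6-joint arm with a two-finger parallel gripper is mounted at the origin on the work surface. World frame = base frame: x ahead of the robot, y to its left, z up, the work surface at z = 0. Lengths are in m, angles in rad, forces in N, time in s.
With the tool pointing down it reaches from about 0.375 to 0.9 m from the base axis. Payload 3.1 kg.
Tool frame: the origin (TCP) lies at the very end of the fingers, on their centre line; the grasp point (between the pads) lies 19 mm behind it; z points along the fingers, y is the line along which they close (so a half turn about z gives the same grasp; the last joint's range is limited). The gripper opens to 85 mm and grips with 20 to 120 N. Pads are 22 mm wide; open, the fingers measure 114 mm over their backs; the gripper's body (76 mm by 85 mm) begins 54 mm behind the grasp point. The pads swing forward as they close: fully open they stand 13 mm farther back than shut.
Start: joints at [-1.339, 0.527, 1.433, -0, 1.181, -0.178], TCP at [0.249, -0.573, 0.196] pointing down, gripper open.
Joint ranges: [-3.08, 3.08], [-0.75, 2.2], [0.22, 2.44], [-1.43, 4.57], [0, 2.65], [-2.85, 2.85]. Speed limits (rad/s): [2.79, 2.79, 3.14, 3.14, 3.14, 3.14].

INTERFACE

Orientations are given as a unit quaternion [x, y, z, w].
In Python, from station import telemetry, snapshot, ticket gives the robot as it stands.
- The arm moves only by the tool move_arm, never from a script. Its argument "commands" is text: rows parted by semicolons, each of 7 numbers parted by spaces: the shift along the tool's x, y, z in mm, then the turn, a rotation vector about the tool's x, y, z in degrees, then the opening, from -1 (shut) to 1 (fully open). A call has exactly 5 rows; each row is the pose to reach, as a shift and turn from the pose commanded when the call began, along the tool's axes at that moment; what a row does not reach only later rows make up. A row lasts 1/8 s, in which the tool goes at most 62.5 mm and 10.7 degrees, less where a joint would pass 70% of its speed; a pose out of reach is approached as far as the arm can. A call with a gripper value outside its range is refused whole. The fingers move at their own pace and stop on an object; "grip_force" is the grip in N (left out, the last holds). Time passes only in rows, so rows that repeat a pose let the fingers close, or fill a call up. It gives the time, the measured TCP pose, the force, the opening and the grip force at its end, in the units of the state.
- telemetry.sense(): the state, without advancing time (a new reading comes with each control period).
- snapshot(name): name is "scene" or "top" or "wrist"; returns a dict with "image" (400x640x3 uint8, red, green, blue), "fx", "fy", "cx", "cy" (pixels), "k1" (the pictures are not rectified: a ray, as slopes to the right and down, at radius r is drawn at 1 + k1 r^2 times it, then the intrinsics apply), "pose" (4x4, takes a point from camera to world coordinates). Camera axes: x right, y down, z forward; pixel columns grow to the right and rows downward; lengths in m; the calibration is good to about 2 mm. A picture is of the moment at which its call begins. There is no depth.
- ticket.sign_off(): hands the job in; it is judged then, once.
The state is a dict: "t": time; "q": joint angles; "qd": joint speeds; "tau": joint torques, N m; "tcp_pos": TCP position; "tool_rot": TCP orientation; "force": force on the tool from outside, world axes, zero at the start; "ft_torque": the same for the moment, N m; "finger_gap": opening from 0.0 (shut) to 1.0 (fully open); "gripper_force": force on a finger pad.
Only numpy, scipy, OpenCV 4.12 (cv2) and the standard library are available. Lean on these libraries where they do the work, as an engineer would, in place of code of your own. Each camera call takes 0.05 s, during which the arm holds its last target. There are 200 camera calls.

TASK

Set the reading lamp for the open book, pushing with a fingertip only: swing its arm round until the lamp's head is over the middle of the open book, and push the tilted head straight, so that it points straight down at the pages. Push gently, never grip the lamp, leave everything else on the table where it stands, and finish clear of the lamp.

Things in the scene. Friction and masses are not known exactly. Their poses are not given: they have to be found in the camera images.
- lamp: the off-white swing-arm reading lamp's foot and post; does not move. Round foot 150 mm across and 17 mm thick with a 14 mm post in its middle up to the arm's collar. Origin: centre of the foot's underside, on the table. Its z axis is the post's; its x axis is the direction facing away from where the arm points at joint lamp_arm = 0 (the arm then runs along the lamp's -x)
- lamp_pivot (a point): the point on the post's axis at the height of the arm's centre line, 240 mm above the table: the vertical axis about which the arm swings. The collar round it is 26 mm across and ends 22 mm above this point
- lamp_arm (a joint): swing of the lamp's arm about the post, rad, range -1.6 to 1.6; grows counter-clockwise seen from above. The arm is a level round tube 14 mm thick, from the post to a flat round knuckle (56 mm across, standing on edge, 15 mm thick) centred 240 mm from the post's axis. It turns against friction of 0.2 N m (2 N at 100 mm from the post) and stays where it is left
- tube_mid (a point): point on the arm's centre line, 110 mm from the post's axis; turns with the arm. In its frame -x runs along the arm away from the post, and z is up
- lamp_head (a joint): tilt of the head on the arm's knuckle, rad, range -0.9 to 0.9: 0 is straight down; positive when the top leans in towards the post. Turns about the level axis through head_mid square to the arm; friction 0.045 N m (under 1 N at the top); stays where left; starts at 0.3 to 0.55. Its top rim moves out and up on an arc as it straightens: follow the arc, a level push at the rim may bind
- head_mid (a point): point on the axis of the head's tube where its tilt axis crosses it: 240 mm from the post's axis measured along the arm, 36 mm beside the arm's centre line (+y of the arm's frame: on the right looking from the post out along the arm), 240 mm above the table. Tube 44 mm across, 130 mm long: closed top 75 mm from this point, mouth 55 mm. z axis: the tube's, towards the top
- head_top (a point): centre of the closed top end of the head's tube, 75 mm from head_mid
- book: open hardback, loose: 152 mm along its spine (its x), 204 mm across both pages (its y), 15 mm thick, cream pages with a picture, dark blue cover. Origin: centre of its underside
- book_mid (a point): the middle of the open book: on the spine line between the two pages, halfway along, on the paper
- stack: two closed pale books lying on each other, about 150 x 210 mm, 38 mm high; bystander, loose. Origin: centre of its underside
- saucer: grey saucer 116 mm across, 12 mm high, on the stack; bystander, loose. Origin: centre of its underside
- cup: grey cup 76 mm across, 72 mm high, with a handle up to 85 mm, on the saucer; bystander, loose. Origin: centre of its underside
- case: dark brown hard glasses case 155 x 58 x 36 mm, long side along its x; bystander, loose. Origin: centre of its underside
- clock: green alarm clock 44 x 92 x 104 mm high; bystander, loose. Origin: centre of its underside
- carafe: blue-grey water carafe with cork, 72 mm across, 197 mm high; bystander, loose. Origin: centre of its underside
- cream: small jar of cream 56 mm across, 45 mm high; bystander, loose. Origin: centre of its underside

How it is judged:
At the end, for the whole second after the job is handed in: Seen from above, the lamp's head (head_mid) is within 30 mm of the middle of the open book; the head's tube is within 0.12 rad (7 degrees) of plumb; arm and head are at rest; the book and all bystanders are within 15 mm of where they stood (horizontal distance between head_mid and book_mid below 0.03 m and angle between head_mid's own z axis and vertical below 0.12 rad and velocity of joint lamp_arm between -0.02 and 0.02 rad/s and velocity of joint lamp_head between -0.03 and 0.03 rad/s and distance of each of stack, saucer, cup, case, clock, carafe, cream, book from where it was at the start of the episode below 0.015 m); the robot touches nothing.
It fails at once if the lamp is gripped or shoved (more than 30 N from the fingers) (contact force between the fingers and lamp above 30 N).
It fails at once if the open book is pushed, lifted or carried (moved more than 15 mm) (distance of book from where it was at the start of the episode above 0.015 m).
It fails at once if a bystander (book stack, saucer, cup, glasses case, clock, carafe, jar) is pushed, lifted or carried (moved more than 15 mm) (distance of any of stack, saucer, cup, case, clock, carafe, cream from where it was at the start of the episode above 0.015 m).
It also fails if it takes over 64 s, if anything falls off the work surface, if the arm or the gripper's body presses on something with over 40 N, if the wrist force passes 120 N, or if a joint passes its speed limit or range.

## Working session

There is one attempt and no reset: what is moved stays moved. The work goes in short steps, Python scripts to look and compute and a tool call to move; the robot and the scene stay as the last step left them, time stands still between calls to the robot, and variables do not carry over. Pictures are saved under pics/ and viewed, at most 10 in all, crops included, and the job is handed in when it is done.

Besides the shell and the picture viewer there is one more tool, called by a JSON object that holds its "method" and its "body", one argument or row to a line. move_arm: Moves the arm, as the interface text tells. Its arguments: {"type":"object","properties":{"commands":{"type":"string"},"grip_force":{"type":"number"}},"required":["commands"]}

```bash
mkdir -p pics; ls; cat > h.py <<'E'
import numpy as np,cv2,pickle
from station import telemetry,snapshot,ticket
def snap(n,f):
    s=snapshot(n); cv2.imwrite(f'pics/{f}.png',s['image'][:,:,::-1]); pickle.dump(s,open(f'pics/{f}.pkl','wb')); return s
def load(f): return pickle.load(open(f'pics/{f}.pkl','rb'))
def ray(s,u,v):
    a=np.array([(u-s['cx'])/s['fx'],(v-s['cy'])/s['fy']]);x=a.copy()
    for _ in range(20): x=a/(1+s['k1']*(x@x))
    d=s['pose'][:3,:3]@np.array([x[0],x[1],1]);return s['pose'][:3,3],d/np.linalg.norm(d)
def onz(s,u,v,z):
    o,d=ray(s,u,v);return o+d*(z-o[2])/d[2]
def tri(*l):
    A=0;b=0
    for s,u,v in l:
        o,d=ray(s,u,v);P=np.eye(3)-np.outer(d,d);A=A+P;b=b+P@o
    p=np.linalg.solve(A,b);return p,[np.linalg.norm((np.eye(3)-np.outer(ray(*x)[1],ray(*x)[1]))@(p-x[0]['pose'][:3,3])) for x in l]
def proj(s,p):
    c=np.linalg.inv(s['pose'])@np.append(p,1);x=c[:2]/c[2];x=x*(1+s['k1']*(x@x));return x*[s['fx'],s['fy']]+[s['cx'],s['cy']]
E
python3 - <<'E'
from h import *
a=snap('scene','s0')['image'];b=snap('top','t0')['image']
print(telemetry.sense())
for f in('s0','t0'):
    s=load(f);print(s['pose'].round(3),s['fx'],s['k1'])
E
```

```text
pics
{'t': 0.1, 'q': array([-1.33953667e+00,  5.28348139e-01,  1.43374470e+00,  1.51327796e-06,
        1.18139687e+00, -1.78525061e-01]), 'qd': array([-0.00135845, -0.0004119 , -0.0036008 ,  0.000881  , -0.00039573,
       -0.00070893]), 'tau': array([-9.71485715e-04, -4.43305600e+01, -1.78586394e+01, -2.84662856e-04,
        3.89309804e-03, -2.31534003e-06]), 'tcp_pos': array([ 0.24885988, -0.57256627,  0.1955563 ]), 'tool_rot': array([ 9.79082509e-01,  2.03461399e-01, -2.43077137e-05, -9.48215581e-04]), 'force': array([-0.0401152 , -0.95097457, -0.18741179]), 'ft_torque': array([-0.0007125 , -0.01368166,  0.01670845]), 'gripper_force': 0.0, 'finger_gap': 0.9988301459385336}
[[-0.025  0.876 -0.482  1.044]
 [ 1.     0.016 -0.023  0.024]
 [-0.013 -0.482 -0.876  0.957]
 [ 0.     0.     0.     1.   ]] 461.2472368909007 0.014087006012082176
[[-0.014 -0.983  0.182  0.432]
 [-0.999  0.019  0.026 -0.009]
 [-0.029 -0.181 -0.983  1.278]
 [ 0.     0.     0.     1.   ]] 448.48007960022994 -0.05470033817249112
```

View pics/s0.png

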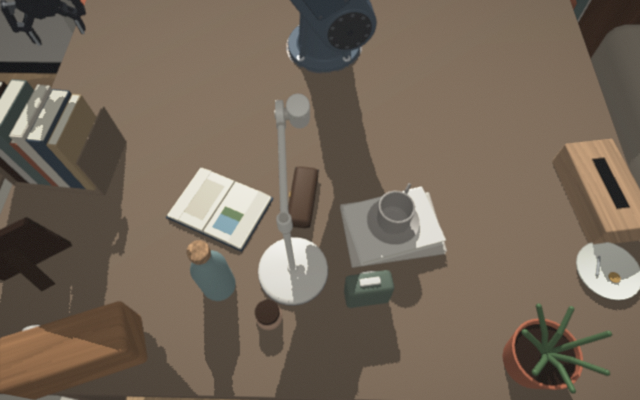

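View pics/t0.png

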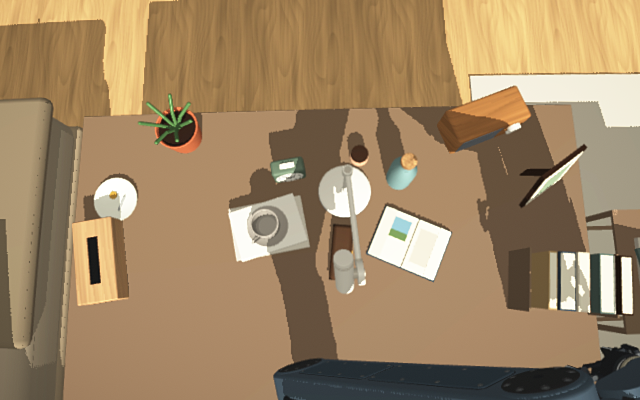

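The top view shows the lamp's foot at about (345,191), the arm running to the head at (345,270), and the book at (409,243) on the lamp's other side. I'll enlarge both views.

```bash
python3 - <<'E'
from h import *
a=load('t0')['image'][130:310,300:470,::-1];cv2.imwrite('pics/t0c.png',cv2.resize(a,None,fx=3.3,fy=3.3,interpolation=2))
a=load('s0')['image'][80:310,150:350,::-1];cv2.imwrite('pics/s0c.png',cv2.resize(a,None,fx=2.6,fy=2.6,interpolation=2))
E
```

```text
(no output)
```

View pics/t0c.png

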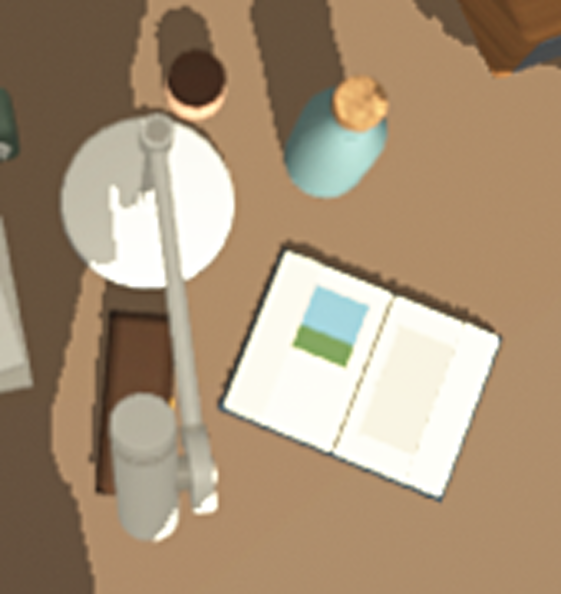

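View pics/s0c.png

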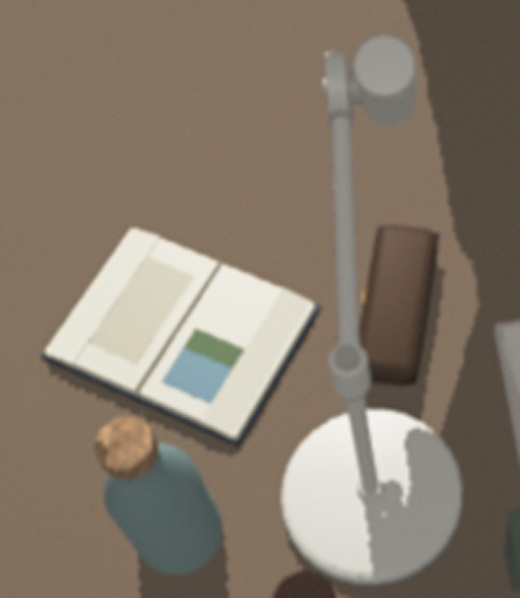

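Crop positions: collar top (157,131) in the top crop and (347,357) in the scene crop. Head top is at (143,422) and (384,64), and the spine ends are at (393,297), (334,453) and (219,264), (140,390).

```bash
python3 - <<'E'
from h import *
T=load('t0');S=load('s0')
def m(n,t,s):
    p,r=tri((T,t[0]/3.3+300,t[1]/3.3+130),(S,s[0]/2.6+150,s[1]/2.6+80));print(n,p.round(4),np.round(r,4));return p
c=m('collar',(157,131),(347,357))
k=m('knuck top',(200,452),(337,72))
h=m('headtop',(143,422),(384,64))
a=m('spA',(393,297),(140,390));b=m('spB',(334,453),(219,264));bm=(a+b)/2
m('cork',(361,103),(127,437))
m('caseA',(112,312),(367,375));m('caseB',(98,490),(381,228))
f=onz(T,149/3.3+300,201/3.3+130,.017);g=onz(S,372/2.6+150,497/2.6+80,.017);print('foot',f,g)
for q in ((290,250),(500,338),(440,497),(221,407)):print(onz(T,q[0]/3.3+300,q[1]/3.3+130,.015).round(3))
P=(c[:2]+f[:2]+g[:2])/3
print('P',P,'book',bm,'dist',np.linalg.norm(bm[:2]-P))
# candidate poses
def head(th,P=P):
    d=np.array([np.cos(th),np.sin(th)]);return P+.24*d+.036*np.array([d[1],-d[0]])
for th in np.deg2rad([150,160,170,175,180,185,190,195,200]):
    d=np.array([np.cos(th),np.sin(th)]);kn=P+.24*d;hm=head(th)
    print(np.rad2deg(th),'kn',proj(T,[*kn,.268]).round(1),'hm',hm.round(3),'err to book',np.linalg.norm(hm-bm[:2]).round(3))
E
```

```text
collar [ 0.6917 -0.0545  0.2561] [0.0004 0.0004]
knuck top [ 0.4649 -0.0758  0.271 ] [0.0015 0.0015]
headtop [ 0.484  -0.0378  0.3028] [0.0007 0.0007]
spA [ 0.6028 -0.2632  0.0081] [0.0022 0.0022]
spB [ 0.4708 -0.2081  0.0048] [0.0009 0.0009]
cork [ 0.7255 -0.2103  0.195 ] [0.0016 0.0016]
caseA [ 0.5941 -0.0416  0.0328] [0.0192 0.0192]
caseB [ 0.446  -0.0318  0.0369] [0.024 0.024]
foot [ 0.68999987 -0.05687761  0.017     ] [ 0.70038423 -0.05190995  0.017     ]
[ 0.645 -0.178  0.015]
[ 0.565 -0.354  0.015]
[ 0.432 -0.295  0.015]
[ 0.511 -0.114  0.015]
P [ 0.69401912 -0.05441664] book [ 0.53678687 -0.23568044  0.00644837] dist 0.23995529347343567
150.0 kn [296.4 258.5] hm [0.504 0.097] err to book 0.334
160.0 kn [313.4 266.2] hm [0.481 0.061] err to book 0.302
170.0 kn [331.6 270.8] hm [0.464 0.023] err to book 0.268
175.0 kn [340.9 271.9] hm [0.458 0.002] err to book 0.251
180.0 kn [350.4 272.2] hm [ 0.454 -0.018] err to book 0.232
185.0 kn [359.8 271.6] hm [ 0.452 -0.039] err to book 0.214
190.0 kn [369.1 270.2] hm [ 0.451 -0.061] err to book 0.195
195.0 kn [378.2 268. ] hm [ 0.453 -0.082] err to book 0.175
200.0 kn [387.1 265. ] hm [ 0.456 -0.103] err to book 0.156
```

Everything agrees with the text: pivot (0.694,-0.054), arm heading about 185°, and head tilt about 0.47 rad. The book's middle is at (0.537,-0.2355), so the target heading is about 237.6°. I'll straighten the head first. This move goes up, shuts the fingers and squares the tool to the world axes.

{"method": "move_arm", "body": {
  "commands": "0 0 -58 0 0 5 -1; 10 -8 -115 0 0 10 -1; 40 -30 -160 0 0 15 -1; 85 -63 -185 0 0 20 -1; 130 -96 -205 0 0 23.5 -1",
  "grip_force": 20
}}

```text
t: 0.72
tcp_pos: [0.3306, -0.4321, 0.4024]
tool_rot: [1.0, -0.002, 0.0, 0.0]
force: [0.6, 0.2, 0.5]
finger_gap: 0.001
gripper_force: 0.0
```

{"method": "move_arm", "body": {
  "commands": "27 -50 -5 0 0 0 -1; 54 -100 -10 0 0 0 -1; 81 -150 -10 0 0 0 -1; 110 -200 -10 0 0 0 -1; 140 -250 -10 0 0 0 -1"
}}

```text
t: 1.35
tcp_pos: [0.4705, -0.1816, 0.4111]
tool_rot: [1.0, -0.0, -0.0, -0.0]
force: [0.4, -0.7, -1.2]
finger_gap: 0.001
gripper_force: 0.0
```

{"method": "move_arm", "body": {
  "commands": "40 -45 0 0 0 0 -1; 80 -90 0 0 0 0 -1; 96 -135 0 0 0 0 -1; 96 -145 0 0 0 0 -1; 96 -145 0 0 0 0 -1"
}}

```text
t: 1.98
tcp_pos: [0.5657, -0.0382, 0.411]
tool_rot: [1.0, 0.0, -0.001, 0.0]
force: [0.4, -0.2, 0.4]
finger_gap: 0.001
gripper_force: 0.0
```

{"method": "move_arm", "body": {
  "commands": "0 0 45 0 0 0 -1; 0 0 90 0 0 0 -1; 0 0 125 0 0 0 -1; 0 0 132 0 0 0 -1; -20 0 132 0 0 0 -1"
}}

```text
t: 2.6
tcp_pos: [0.5471, -0.0401, 0.2797]
tool_rot: [1.0, -0.001, 0.001, 0.0]
force: [-0.1, 0.1, 0.7]
finger_gap: 0.002
gripper_force: 0.0
```

```bash
python3 - <<'E'
from h import *
s=snap('wrist','w1');snap('scene','s1');snap('top','t1')
c=lambda f,x,y:cv2.resize(load(f)['image'][y:y+130,x:x+130,::-1],(390,390),interpolation=2)
cv2.imwrite('pics/c1.png',np.hstack([c('s1',220,60),c('t1',290,160)]))
E
```

```text
(no output)
```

View pics/w1.png

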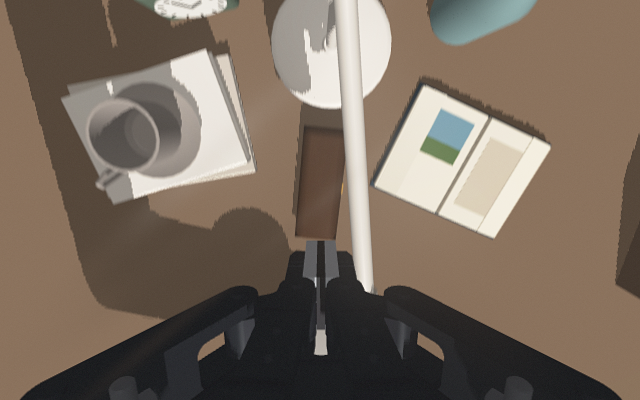

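View pics/c1.png

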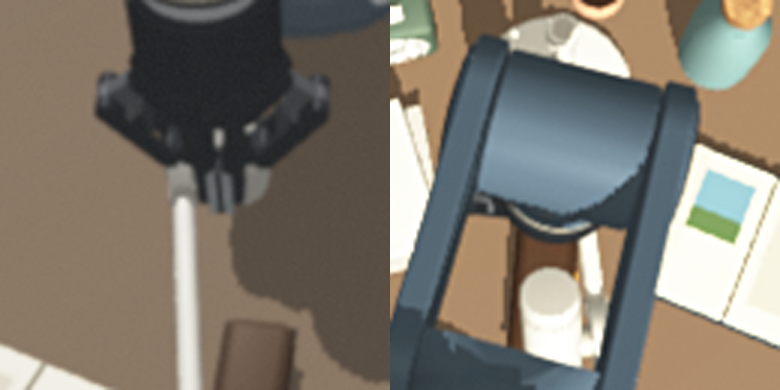

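The wrist view shows the shut fingertips at (320,240), clear of the arm tube at (355,200) and above the case. The head is unmoved, its top still at (343.7,257.3) in the top picture. Now I'll push along the arc.

{"method": "move_arm", "body": {
  "commands": "-14 0 0 0 0 0 -1; -26 0 0 0 0 0 -1; -32 0 -1 0 0 0 -1; -37 0 -4 0 0 0 -1; -41 0 -7 0 0 0 -1"
}}

```text
t: 3.38
tcp_pos: [0.5051, -0.0385, 0.2868]
tool_rot: [1.0, -0.0, 0.0, 0.0]
force: [-0.4, -0.3, -0.5]
finger_gap: 0.0
gripper_force: 0.0
```

{"method": "move_arm", "body": {
  "commands": "-5 0 -3 0 0 0 -1; -10 0 -6 0 0 0 -1; -13 0 -8 0 0 0 -1; -15 0 -9 0 0 0 -1; -15 0 -9 0 0 0 -1"
}}

```text
t: 4.0
tcp_pos: [0.4901, -0.0384, 0.2955]
tool_rot: [1.0, -0.0, 0.0, -0.0]
force: [0.1, -0.5, -0.4]
finger_gap: 0.002
gripper_force: 0.0
```

```bash
python3 - <<'E'
from h import *
snap('top','t2');print(telemetry.sense()['force'])
T=load('t2')
H=np.array([.451,-.039])
for t in(0,.1,.2,.3,.45):print(t,proj(T,[H[0]+.075*np.sin(t),H[1]+.001,.24+.075*np.cos(t)]))
c=lambda f,x,y:cv2.resize(load(f)['image'][y:y+80,x:x+80,::-1],(400,400),interpolation=2)
cv2.imwrite('pics/c2.png',np.hstack([c('t1',310,225),c('t2',310,225)]))
E
```

```text
[-0.1376751   0.64791992 -0.24290849]
0 [343.62006239 273.20861558]
0.1 [343.53168167 269.65273273]
0.2 [343.43413615 266.15631705]
0.3 [343.32869271 262.76159351]
0.45 [343.15872552 257.94719139]
```

View pics/c2.png

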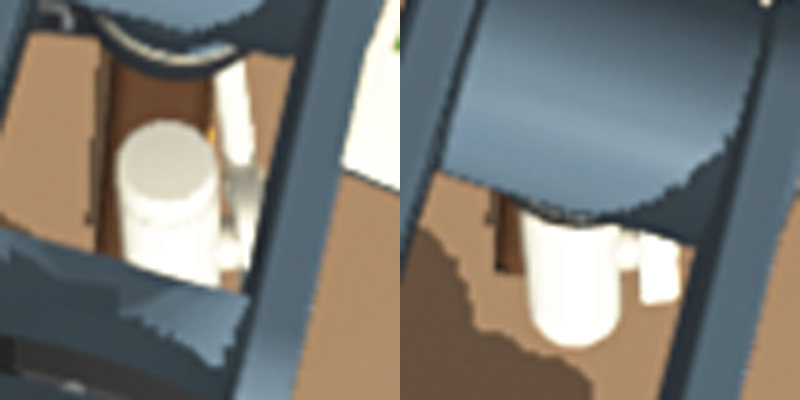

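The head's top is hidden by the wrist. The mouth's lower edge is at about (345,294), so I'll compare that with the prediction for each tilt, for both the first and the latest picture.

```bash
python3 - <<'E'
from h import *
T=load('t2')
a=np.linspace(0,2*np.pi,73)
for t in(0,.1,.2,.3,.45):
    R=np.array([[np.cos(t),0,np.sin(t)],[0,1,0],[-np.sin(t),0,np.cos(t)]])
    c=np.array([.451,-.039,.24])
    pm=[proj(T,c+R@[.022*np.cos(i),.022*np.sin(i),-.055]) for i in a];pt=[proj(T,c+R@[.022*np.cos(i),.022*np.sin(i),.075]) for i in a]
    print(t,'mouth maxv',max(p[1] for p in pm).round(1),'top v',min(p[1] for p in pt).round(1),max(p[1] for p in pt).round(1))
E
```

```text
0 mouth maxv 283.6 top v 262.8 283.7
0.1 mouth maxv 285.9 top v 259.3 280.1
0.2 mouth maxv 288.0 top v 256.1 276.4
0.3 mouth maxv 290.1 top v 253.1 272.6
0.45 mouth maxv 292.9 top v 249.0 267.1
```

```bash
python3 - <<'E'
from h import *
for f in('t0','t1','t2'):
    im=load(f)['image'].astype(int)
    for u in(344,):print(f,u,[(v,*im[v,u]) for v in range(262,300,2)])
E
```

```text
t0 344 [(262, np.int64(183), np.int64(177), np.int64(160)), (264, np.int64(184), np.int64(179), np.int64(161)), (266, np.int64(181), np.int64(176), np.int64(158)), (268, np.int64(169), np.int64(163), np.int64(146)), (270, np.int64(156), np.int64(149), np.int64(132)), (272, np.int64(175), np.int64(170), np.int64(154)), (274, np.int64(174), np.int64(170), np.int64(153)), (276, np.int64(174), np.int64(168), np.int64(152)), (278, np.int64(174), np.int64(169), np.int64(152)), (280, np.int64(174), np.int64(169), np.int64(152)), (282, np.int64(173), np.int64(169), np.int64(153)), (284, np.int64(174), np.int64(169), np.int64(153)), (286, np.int64(175), np.int64(169), np.int64(152)), (288, np.int64(174), np.int64(169), np.int64(151)), (290, np.int64(174), np.int64(169), np.int64(151)), (292, np.int64(173), np.int64(169), np.int64(152)), (294, np.int64(173), np.int64(142), np.int64(110)), (296, np.int64(175), np.int64(140), np.int64(105)), (298, np.int64(174), np.int64(140), np.int64(105))]
t1 344 [(262, np.int64(223), np.int64(216), np.int64(198)), (264, np.int64(226), np.int64(223), np.int64
[... 1165 characters left out ...]
nt64(255), np.int64(255)), (274, np.int64(255), np.int64(255), np.int64(253)), (276, np.int64(255), np.int64(255), np.int64(253)), (278, np.int64(255), np.int64(255), np.int64(253)), (280, np.int64(255), np.int64(255), np.int64(253)), (282, np.int64(255), np.int64(255), np.int64(253)), (284, np.int64(255), np.int64(255), np.int64(253)), (286, np.int64(255), np.int64(255), np.int64(253)), (288, np.int64(255), np.int64(255), np.int64(253)), (290, np.int64(255), np.int64(255), np.int64(253)), (292, np.int64(255), np.int64(255), np.int64(255)), (294, np.int64(212), np.int64(185), np.int64(150)), (296, np.int64(176), np.int64(141), np.int64(105)), (298, np.int64(125), np.int64(99), np.int64(75))]
```

The head has not moved: the seam is still at v=270. I'll check where the fingertip really is.

```bash
python3 - <<'E'
from h import *
S=snap('scene','s2');snap('wrist','w2')
print(proj(S,[.4901,-.0384,.2955]),proj(load('w2'),[.4901,-.0384,.2955]),proj(load('w2'),[.451,-.04,.24]))
p=load('w2')['pose'];print(p.round(3))
a=cv2.resize(load('s2')['image'][75:155,235:335,::-1],(400,320),interpolation=2)
b=cv2.resize(load('w2')['image'][200:360,220:420,::-1],(400,320),interpolation=2)
cv2.imwrite('pics/c3.png',np.hstack([a,b]))
E
```

```text
[297.05487195 109.83856086] [322.10628756 231.31978942] [323.77736264 252.37744617]
[[ 0.    -0.962 -0.274  0.559]
 [-1.    -0.     0.    -0.038]
 [-0.001  0.274 -0.962  0.473]
 [ 0.     0.     0.     1.   ]]
```

View pics/c3.png

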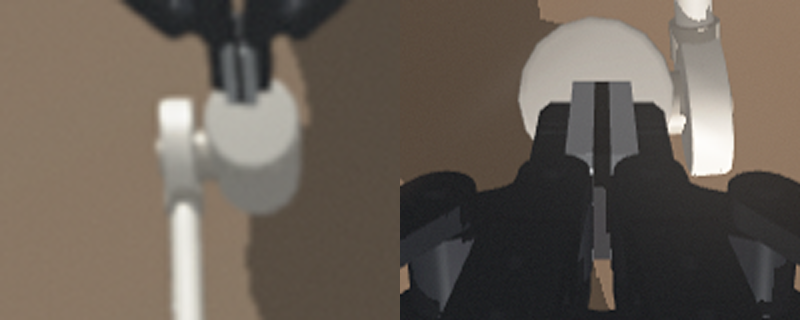

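```bash
python3 - <<'E'
from h import *
S=load('s2');W=load('w2');print(W['fx'],tri((S,295,100.7),(W,320.5,241)))
print(telemetry.sense()['tcp_pos'],telemetry.sense()['finger_gap'],telemetry.sense()['force'])
for x in(.479,.490,.501):
  for z in(.2955,.305,.315): print(x,z,proj(S,[x,-.0384,z]).round(1),proj(W,[x,-.0384,z]).round(1))
# head check in s2: seam/top disc centre
print([proj(S,[.451+.075*np.sin(t),-.04,.24+.075*np.cos(t)]).round(1) for t in(0,.2,.45,.55)])
E
```

```text
327.71582394103 (array([ 0.49984784, -0.03852539,  0.33198882]), [np.float64(0.0010780684529343631), np.float64(0.0010780684529344024)])
[ 0.49023441 -0.03841097  0.29532221] 0.0017991017763075163 [-0.46456462 -0.12946852  0.53792833]
0.479 0.2955 [297.3 105.1] [322.1 249. ]
0.479 0.305 [297.1 101.7] [322.2 256.1]
0.479 0.315 [296.8  98. ] [322.2 264.4]
0.49 0.2955 [297.1 109.8] [322.1 231.5]
0.49 0.305 [296.8 106.4] [322.2 237.8]
0.49 0.315 [296.5 102.7] [322.3 245.2]
0.501 0.2955 [296.8 114.5] [322.1 213.4]
0.501 0.305 [296.5 111.1] [322.2 218.9]
0.501 0.315 [296.2 107.5] [322.3 225.3]
[array([296.6,  86.3]), array([296.3,  93. ]), array([296. , 102.7]), array([295.9, 106.8])]
```

```bash
python3 - <<'E'
from h import *
S=load('s1');W=load('w1');t=np.array([.5457,-.0385,.279])
p=tri((S,293.3,130),(W,320.5,240));print(p[0]-t,p[1], proj(S,t),proj(W,t))
im=S['image']
for u in(290,293,296,299):print(u,[tuple(map(int,im[v,u])) for v in range(112,150,2)])
print(W['pose'].round(3))
im=W['image'].astype(int)
for u in (310,314,318,321,325,330):print(u,[im[v,u].sum()//3 for v in range(226,270,2)])
E
```

```text
[ 0.01674833 -0.00081244  0.05060534] [np.float64(0.0001788279161718803), np.float64(0.00017882791617187006)] [296.02769338 139.79808662] [319.39681894 232.72182482]
290 [(37, 39, 39), (34, 36, 39), (56, 57, 58), (96, 98, 100), (101, 104, 106), (102, 106, 107), (104, 107, 109), (98, 102, 103), (109, 108, 106), (119, 112, 105), (139, 120, 102), (140, 121, 102), (139, 120, 102), (138, 120, 101), (139, 120, 102), (138, 121, 102), (139, 121, 102), (138, 120, 102), (138, 120, 101)]
293 [(47, 48, 51), (54, 57, 58), (60, 61, 63), (72, 74, 75), (69, 72, 72), (64, 65, 66), (58, 60, 61), (58, 60, 61), (59, 60, 60), (77, 72, 67), (137, 119, 101), (139, 120, 102), (139, 121, 102), (139, 121, 102), (138, 120, 102), (138, 121, 102), (138, 120, 101), (139, 120, 102), (140, 122, 102)]
296 [(39, 39, 42), (37, 38, 41), (36, 38, 39), (71, 74, 75), (91, 93, 94), (97, 101, 102), (100, 103, 105), (100, 104, 104), (102, 106, 107), (108, 107, 107), (132, 115, 99), (135, 118, 100), (121, 106, 89), (111, 96, 82), (110, 96, 80), (123, 108, 91), (133, 116, 97), (133, 116, 98), (134, 117, 99)]
299 [(37, 39, 41),
[... 1569 characters left out ...]
4(37), np.int64(38), np.int64(37), np.int64(38), np.int64(41)]
325 [np.int64(77), np.int64(75), np.int64(79), np.int64(79), np.int64(79), np.int64(77), np.int64(82), np.int64(101), np.int64(101), np.int64(102), np.int64(102), np.int64(102), np.int64(102), np.int64(101), np.int64(101), np.int64(102), np.int64(101), np.int64(101), np.int64(103), np.int64(85), np.int64(85), np.int64(83)]
330 [np.int64(76), np.int64(76), np.int64(76), np.int64(74), np.int64(75), np.int64(77), np.int64(74), np.int64(98), np.int64(98), np.int64(98), np.int64(99), np.int64(97), np.int64(97), np.int64(99), np.int64(97), np.int64(98), np.int64(98), np.int64(96), np.int64(97), np.int64(98), np.int64(97), np.int64(96)]
```

The visible fingertips lie about 37 mm behind the reported TCP, judged the same way from both views and at both poses. The shut tip therefore passed above the head without touching it. I'll back off, lean the tool 20° so the body stays behind, and come down lower.

{"method": "move_arm", "body": {
  "commands": "25 0 -10 0 0 0 -1; 50 0 -10 0 -7 0 -1; 55 0 10 0 -14 0 -1; 50 0 35 0 -20 0 -1; 50 0 46 0 -20 0 -1"
}}

```text
t: 4.78
tcp_pos: [0.5403, -0.0383, 0.2463]
tool_rot: [0.984, 0.0, -0.176, -0.001]
force: [0.0, 0.5, 0.3]
finger_gap: -0.001
gripper_force: 0.0
```

{"method": "move_arm", "body": {
  "commands": "-14 0 5 0 0 0 -1; -28 0 10 0 0 0 -1; -38 0 14 0 0 0 -1; -45 0 14 0 0 0 -1; -50 0 14 0 0 0 -1"
}}

```text
t: 5.4
tcp_pos: [0.4887, -0.0386, 0.2541]
tool_rot: [0.985, -0.0, -0.172, 0.0]
force: [1.2, -0.1, 0.5]
finger_gap: -0.004
gripper_force: 0.6
```

```bash
python3 - <<'E'
from h import *
snap('top','t3');print(telemetry.sense()['force'],telemetry.sense()['tcp_pos'])
im=load('t3')['image'].astype(int)
for u in(342,344,346):print(u,[(v,tuple(map(int,im[v,u]))) for v in range(262,300,2)])
E
```

```text
[ 0.27528077  0.17242575 -0.60970276] [ 0.48820979 -0.03856106  0.25423798]
342 [(262, (51, 61, 66)), (264, (51, 63, 68)), (266, (52, 62, 67)), (268, (53, 64, 69)), (270, (53, 64, 68)), (272, (53, 63, 68)), (274, (52, 63, 68)), (276, (51, 61, 67)), (278, (52, 63, 69)), (280, (53, 64, 68)), (282, (54, 65, 70)), (284, (55, 65, 70)), (286, (55, 66, 71)), (288, (55, 66, 72)), (290, (55, 65, 74)), (292, (56, 66, 74)), (294, (56, 66, 75)), (296, (56, 66, 73)), (298, (56, 67, 73))]
344 [(262, (68, 72, 75)), (264, (53, 62, 69)), (266, (53, 62, 70)), (268, (52, 62, 67)), (270, (52, 61, 68)), (272, (53, 62, 69)), (274, (52, 61, 68)), (276, (52, 61, 68)), (278, (52, 61, 68)), (280, (53, 62, 69)), (282, (51, 61, 68)), (284, (52, 61, 68)), (286, (53, 61, 68)), (288, (52, 61, 68)), (290, (52, 62, 68)), (292, (54, 64, 71)), (294, (54, 65, 72)), (296, (55, 65, 72)), (298, (56, 66, 74))]
346 [(262, (114, 116, 116)), (264, (67, 76, 82)), (266, (55, 66, 74)), (268, (56, 67, 74)), (270, (55, 66, 73)), (272, (52, 63, 69)), (274, (52, 64, 70)), (276, (52, 64, 70)), (278, (50, 60, 67)), (280, (50, 61, 67)), (282, (50, 61, 67)), (284, (50, 61, 67)), (286, (50, 61, 67)), (288, (51, 61, 67)), (290, (52, 62, 69)), (292, (51, 61, 67)), (294, (51, 61, 68)), (296, (52, 62, 67)), (298, (50, 60, 66))]
```

Contact now: 1.2 N along +x. I'll continue along the arc.

{"method": "move_arm", "body": {
  "commands": "-4 0 -1 0 0 0 -1; -8 0 -2 0 0 0 -1; -12 0 -2.5 0 0 0 -1; -16 0 -3 0 0 0 -1; -16 0 -3 0 0 0 -1"
}}

```text
t: 6.08
tcp_pos: [0.4738, -0.0382, 0.2618]
tool_rot: [0.985, -0.0, -0.174, -0.0]
force: [-0.1, 0.6, 0.1]
finger_gap: -0.004
gripper_force: 0.0
```

```bash
python3 - <<'E'
from h import *
s=snap('scene','s4');w=snap('wrist','w4');print(telemetry.sense()['force'],telemetry.sense()['tcp_pos'])
for t in(0,.1,.2,.3):
    R=np.array([[np.cos(t),0,np.sin(t)],[0,1,0],[-np.sin(t),0,np.cos(t)]]);c=np.array([.451,-.039,.24])
    print(t,'scene top c',proj(s,c+R@[0,0,.075]).round(1),'mouth +x edge',proj(s,c+R@[.022,0,-.055]).round(1),'wrist top',proj(w,c+R@[.022,0,.075]).round(1),'mouth',proj(w,c+R@[.022,0,-.055]).round(1))
a=cv2.resize(s['image'][60:160,235:335,::-1],(400,400),interpolation=2)
b=cv2.resize(w['image'][140:340,220:420,::-1],(400,400),interpolation=2)
cv2.imwrite('pics/c4.png',np.hstack([a,b]))
E
```

```text
[-0.56329634  0.2466403  -0.35305982] [ 0.47388557 -0.03813971  0.26157469]
0 scene top c [297.2  86.3] mouth +x edge [300.  138.4] wrist top [324.4 311.6] mouth [322.9 165.8]
0.1 scene top c [297.   89.5] mouth +x edge [300.2 136.8] wrist top [324.5 296.4] mouth [322.9 170.7]
0.2 scene top c [296.8  93. ] mouth +x edge [300.4 135. ] wrist top [324.5 279.8] mouth [322.8 176.1]
0.3 scene top c [296.7  96.8] mouth +x edge [300.5 132.9] wrist top [324.5 262.3] mouth [322.8 181.8]
```

View pics/c4.png

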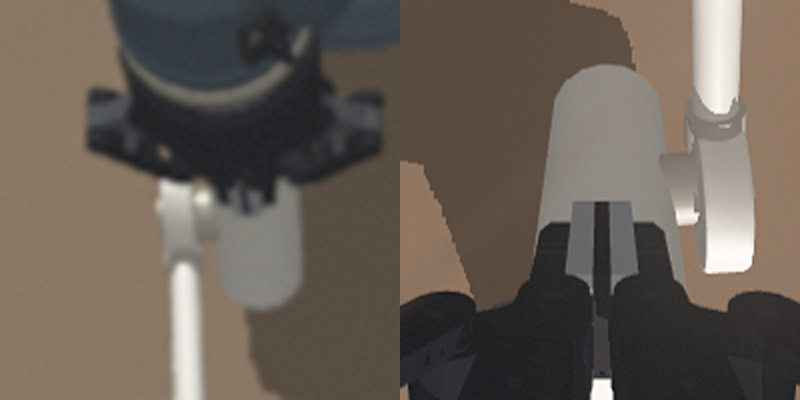

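The mouth's edge is at (320,172.5) in the wrist picture and v=137 in the scene picture, so the tilt is now about 0.12. I'll push about 6 mm more and measure again with code.

{"method": "move_arm", "body": {
  "commands": "-2 0 0 0 0 0 -1; -4 0 0.5 0 0 0 -1; -6 0 1 0 0 0 -1; -6 0 1 0 0 0 -1; -6 0 1 0 0 0 -1"
}}

```text
t: 6.8
tcp_pos: [0.4683, -0.0384, 0.2628]
tool_rot: [0.985, -0.0, -0.174, -0.0]
force: [0.5, -0.5, -0.2]
finger_gap: -0.0
gripper_force: 0.3
```

```bash
cat > m.py <<'E'
from h import *
def meas(s,w):
    c=np.array([.451,-.039,.24]);T=np.linspace(-.3,.5,81);a=np.linspace(-1.57,1.57,31)
    def e(cam,t):
        R=np.array([[np.cos(t),0,np.sin(t)],[0,1,0],[-np.sin(t),0,np.cos(t)]])
        P=[proj(cam,c+R@[.022*np.cos(i),.022*np.sin(i),-.055])[1] for i in a];return min(P) if cam is w else max(P)
    g=w['image'][140:200,316:324].astype(int);g=(g[:,:,0]-g[:,:,2]).mean(1);k=np.argmin(np.diff(g)); vw=140+k+.5
    h=s['image'][110:155,293:303].astype(int);h=(h[:,:,0]-h[:,:,2]).mean(1);k2=np.argmax(np.diff(h));vs=110+k2+.5
    print('wrist v',vw,'t',np.interp(-vw,-np.array([e(w,t) for t in T])[::-1],T[::-1]) if e(w,.2)<e(w,0) else np.interp(vw,[e(w,t) for t in T],T))
    print('scene v',vs,'t',np.interp(-vs,[-e(s,t) for t in T],T))
E
python3 - <<'E'
from m import *
meas(load('s4'),load('w4'))
s=snap('scene','s5');w=snap('wrist','w5');print(telemetry.sense()['force'],telemetry.sense()['tcp_pos']);meas(s,w)
E
```

```text
wrist v 144.5 t -0.3
scene v 136.5 t 0.11688101615988358
[-0.32395292 -0.03650226  0.2820914 ] [ 0.46829959 -0.03838734  0.26272346]
wrist v 160.5 t 0.03390101461066076
scene v 137.5 t 0.05861151602515599
```

The tilt reads 0.03 to 0.06, inside the limit. I'll back away and stand the tool upright.

{"method": "move_arm", "body": {
  "commands": "38 0 -14 0 0 0 -1; 68 0 -46 0 0 0 -1; 83 0 -94 0 10 0 -1; 82 -23 -101 0 20 0 -1; 82 -23 -101 0 20 0 -1"
}}

```text
t: 7.52
tcp_pos: [0.5768, -0.0137, 0.3306]
tool_rot: [1.0, 0.0, -0.001, -0.0]
force: [-0.2, -0.3, -1.3]
finger_gap: -0.001
gripper_force: 0.0
```

```bash
python3 - <<'E'
from m import *
s=snap('scene','s6');w=snap('wrist','w6');t=snap('top','t6')
print(telemetry.sense()['q'].round(2))
h=s['image'][110:155,293:303].astype(int);print((h[:,:,0]-h[:,:,2]).mean(1).round().tolist())
im=t['image'].astype(int)
for u in(340,344):print([int(im[v,u].sum()//3) for v in range(240,300,1)])
E
```

```text
[-0.22  0.34  1.37 -0.    1.43  1.35]
[-1.0, 1.0, 1.0, 2.0, 3.0, 3.0, 3.0, 3.0, 3.0, 3.0, 3.0, 4.0, 4.0, 4.0, 6.0, 7.0, 8.0, 8.0, 8.0, 8.0, 8.0, 8.0, 8.0, 8.0, 8.0, 8.0, 10.0, 14.0, 20.0, 26.0, 29.0, 29.0, 28.0, 29.0, 28.0, 29.0, 29.0, 29.0, 29.0, 29.0, 29.0, 30.0, 31.0, 32.0, 32.0]
[74, 74, 75, 75, 74, 75, 76, 75, 75, 76, 76, 77, 77, 77, 77, 77, 77, 78, 78, 76, 77, 96, 123, 134, 137, 139, 140, 140, 142, 142, 143, 143, 144, 143, 138, 127, 121, 88, 61, 59, 59, 60, 58, 57, 58, 57, 57, 58, 57, 58, 57, 56, 57, 62, 68, 71, 83, 85, 76, 73]
[74, 75, 75, 75, 76, 77, 75, 75, 75, 76, 76, 77, 77, 78, 79, 78, 77, 78, 79, 80, 79, 78, 102, 136, 150, 135, 104, 91, 79, 62, 61, 60, 62, 68, 71, 76, 86, 100, 116, 125, 134, 139, 147, 160, 168, 173, 168, 163, 158, 155, 151, 136, 121, 104, 87, 100, 135, 143, 140, 137]
```

Head about 0.05 rad from plumb. Now I'll go down beside the arm tube.

{"method": "move_arm", "body": {
  "commands": "0 -4 40 0 0 0 -1; 2 -6 80 0 0 0 -1; 2 -6 115 0 0 0 -1; 2 -6 136 0 0 0 -1; 2 0 136 0 0 0 -1"
}}

```text
t: 8.3
tcp_pos: [0.5811, -0.0156, 0.1908]
tool_rot: [1.0, -0.0, -0.003, -0.001]
force: [0.3, 0.2, -0.1]
finger_gap: 0.0
gripper_force: 0.0
```

{"method": "move_arm", "body": {
  "commands": "0 6 0 0 0 0 -1; 0 12 0 0 0 0 -1; 0 18 0 0 0 0 -1; 0 24 0 0 0 0 -1; 0 30 0 0 0 -1 -1"
}}

```text
t: 8.93
tcp_pos: [0.5821, -0.0452, 0.194]
tool_rot: [1.0, 0.009, 0.0, -0.001]
force: [0.2, 2.3, 0.4]
finger_gap: -0.005
gripper_force: 1.0
```

```bash
cat > arm.py <<'E'
from h import *
# heading of arm from wrist/top images: bright near-grey tube pixels projected at z=.24, near pivot ring
P=np.array([.694,-.0545])
def heading(cam,rs=(.09,.20)):
    im=cam['image'].astype(int);out=[]
    for th in np.deg2rad(np.arange(178,245,.5)):
        d=np.array([np.cos(th),np.sin(th)]);v=[]
        for r in np.linspace(*rs,12):
            u=proj(cam,[*(P+r*d),.246]);
            if 0<=u[0]<639 and 0<=u[1]<399:
                p=im[int(round(u[1])),int(round(u[0]))];v.append(p.mean()-2*(p[0]-p[2]))
        out.append((np.median(v) if len(v)>5 else -99,np.rad2deg(th)))
    out.sort(reverse=True);return out[:6]
E
python3 - <<'E'
from arm import *
print('t0',heading(load('t0')),'\ns0',heading(load('s0')))
s=snap('scene','s7');t=snap('top','t7');w=snap('wrist','w7')
for c in(s,t,w):print(heading(c,(.15,.21)))
print(telemetry.sense()['force'])
E
```

```text
t0 [(np.float64(235.83333333333331), np.float64(223.0)), (np.float64(235.0), np.float64(222.0)), (np.float64(231.66666666666666), np.float64(224.0)), (np.float64(231.16666666666669), np.float64(222.5)), (np.float64(230.83333333333331), np.float64(227.0)), (np.float64(225.33333333333331), np.float64(224.5))] 
s0 [(np.float64(205.83333333333331), np.float64(235.0)), (np.float64(205.66666666666666), np.float64(236.5)), (np.float64(205.66666666666666), np.float64(236.00000000000003)), (np.float64(205.66666666666666), np.float64(235.5)), (np.float64(205.33333333333331), np.float64(237.00000000000003)), (np.float64(205.0), np.float64(237.49999999999997))]
[(np.float64(211.33333333333334), np.float64(237.00000000000003)), (np.float64(210.16666666666669), np.float64(238.0)), (np.float64(209.66666666666669), np.float64(238.50000000000003)), (np.float64(209.5), np.float64(237.49999999999997)), (np.float64(209.16666666666669), np.float64(236.5)), (np.float64(207.16666666666666), np.float64(239.0))]
[(np.float64(313.66666666666663), np.float64(221.0)), (np.float64(313.3333333333333), np.float64(223.50000000000003)), (np.float64(313.3333333333333), np.float64(221.5)), (np.float64(312.8333333333333), np.float64(222.5)), (np.float64(312.5), np.float64(222.0)), (np.float64(310.8333333333333), np.float64(223.0))]
[(np.float64(45.666666666666664), np.float64(198.5)), (np.float64(44.666666666666664), np.float64(197.0)), (np.float64(44.0), np.float64(199.0)), (np.float64(43.333333333333336), np.float64(198.0)), (np.float64(41.666666666666664), np.float64(200.0)), (np.float64(41.666666666666664), np.float64(199.5))]
[ 0.5418555  -0.66811932 -0.10316191]
```

The tube is touched at y=-0.045 with 2.3 N, as expected. I'll work out the arc's shifts.

```bash
python3 - <<'E'
import numpy as np
P=np.array([.694,-.0545]);f=lambda b:P+.1125*np.array([np.cos(np.deg2rad(b)),np.sin(np.deg2rad(b))])
b0=175.2;y0=0
for n in(20,20,8):
    y=np.deg2rad(y0);X=np.array([np.cos(y),np.sin(y)]);Y=np.array([np.sin(y),-np.cos(y)])
    for i in range(1,6):
        d=(f(b0+n*i/5)-f(b0))*1e3;print('%.1f %.1f  %.1f'%(d@X,d@Y,-n*i/5))
    b0+=n;y0+=n;print(b0,f(b0))
E
```

```text
-0.4 7.8  -4.0
-0.2 15.7  -8.0
0.5 23.5  -12.0
1.7 31.3  -16.0
3.5 38.9  -20.0
195.2 [ 0.58543564 -0.08399628]
-0.4 7.8  -4.0
-0.2 15.7  -8.0
0.5 23.5  -12.0
1.7 31.3  -16.0
3.5 38.9  -20.0
215.2 [ 0.6020712  -0.11934864]
-0.2 3.1  -1.6
-0.4 6.3  -3.2
-0.4 9.4  -4.8
-0.4 12.6  -6.4
-0.2 15.7  -8.0
223.2 [ 0.61199103 -0.13151155]
```

{"method": "move_arm", "body": {
  "commands": "-0.4 8 0 0 0 -4 -1; 0 16 0 0 0 -8 -1; 0.5 23.5 0 0 0 -12 -1; 1.7 31 0 0 0 -16 -1; 3.5 39 0 0 0 -20 -1"
}}

```text
t: 9.7
tcp_pos: [0.5857, -0.0835, 0.1936]
tool_rot: [0.983, 0.183, -0.0, -0.001]
force: [-0.5, 1.0, 0.4]
finger_gap: -0.002
gripper_force: 1.1
```

{"method": "move_arm", "body": {
  "commands": "-0.4 8 0 0 0 -4 -1; 0 16 0 0 0 -8 -1; 0.5 23.5 0 0 0 -12 -1; 1.7 31 0 0 0 -16 -1; 3.5 39 0 0 0 -20 -1"
}}

```text
t: 10.32
tcp_pos: [0.6027, -0.1187, 0.1935]
tool_rot: [0.936, 0.351, -0.001, -0.001]
force: [-1.1, 2.8, 0.7]
finger_gap: -0.004
gripper_force: 1.1
```

{"method": "move_arm", "body": {
  "commands": "0 3 0 0 0 -1.6 -1; -0.4 6 0 0 0 -3.2 -1; -0.4 9.5 0 0 0 -4.8 -1; -0.4 12.5 0 0 0 -6.4 -1; 0 15.5 0 0 0 -8 -1"
}}

```text
t: 10.95
tcp_pos: [0.6135, -0.1313, 0.1936]
tool_rot: [0.91, 0.415, -0.0, -0.0]
force: [-1.6, 1.3, 0.4]
finger_gap: 0.002
gripper_force: 1.0
```

```bash
python3 - <<'E'
from h import *
snap('top','t8');snap('scene','s8');snap('wrist','w8');print(telemetry.sense()['tcp_pos'],telemetry.sense()['force'])
for f in('t8','s8'):
    s=load(f)
    for th in(228,233,238):
        a=np.deg2rad(th);d=np.array([np.cos(a),np.sin(a)]);k=np.array([.694,-.0545])+.24*d;h=k+.036*np.array([d[1],-d[0]])
        print(f,th,'knuckle',proj(s,[*k,.268]).round(1),'headtop',proj(s,[*h,.315]).round(1))
E
```

```text
[ 0.61398927 -0.13172164  0.19359294] [-0.98459816  0.081778   -0.13857392]
t8 228 knuckle [428.7 235.1] headtop [422.9 245.5]
t8 233 knuckle [434.2 227.9] headtop [429.9 238.8]
t8 238 knuckle [439.  220.2] headtop [436.2 231.5]
s8 228 knuckle [191.9 136.5] headtop [201.  108.8]
s8 233 knuckle [183.3 143.6] headtop [191.  114.9]
s8 238 knuckle [175.3 151.2] headtop [181.4 121.7]
```

Contact has been kept, and the heading is now about 234°. I'll go the last 4°, settle, then back off on the near side and up.

{"method": "move_arm", "body": {
  "commands": "0 3 0 0 0 -1.5 -1; 0 5.5 0 0 0 -3 -1; 0 7.5 0 0 0 -4 -1; 0 7.5 0 0 0 -4 -1; 0 7.5 0 0 0 -4 -1"
}}

```text
t: 11.72
tcp_pos: [0.6195, -0.1365, 0.1936]
tool_rot: [0.895, 0.446, 0.0, 0.0]
force: [-0.7, -0.3, -0.9]
finger_gap: 0.0
gripper_force: 0.3
```

{"method": "move_arm", "body": {
  "commands": "0 -10 0 0 0 0 -1; 0 -30 0 0 0 0 -1; 0 -40 -30 0 0 0 -1; 0 -50 -85 0 0 0 -1; 0 -60 -140 0 0 0 -1"
}}

```text
t: 12.35
tcp_pos: [0.5706, -0.0993, 0.3349]
tool_rot: [0.895, 0.446, 0.0, -0.0]
force: [1.2, -0.1, 0.5]
finger_gap: -0.002
gripper_force: 0.0
```

{"method": "move_arm", "body": {
  "commands": "0 -30 -40 0 0 0 -1; 0 -80 -70 0 0 0 -1; 0 -130 -90 0 0 0 -1; 0 -180 -90 0 0 0 -1; 0 -220 -90 0 0 0 -1"
}}

```text
t: 12.98
tcp_pos: [0.3937, 0.0338, 0.4241]
tool_rot: [0.895, 0.446, 0.001, 0.0]
force: [0.6, 0.0, -0.6]
finger_gap: -0.002
gripper_force: 0.0
```

```bash
python3 - <<'E'
from h import *
t=snap('top','t9');s=snap('scene','s9');print(telemetry.sense()['tcp_pos'])
a=cv2.resize(t['image'][150:290,340:480,::-1],(400,400),interpolation=2)
b=cv2.resize(s['image'][90:250,150:310,::-1],(400,400),interpolation=2)
cv2.imwrite('pics/c9.png',np.hstack([a,b]))
E
```

```text
[0.39205426 0.03484304 0.42421584]
```

View pics/c9.png

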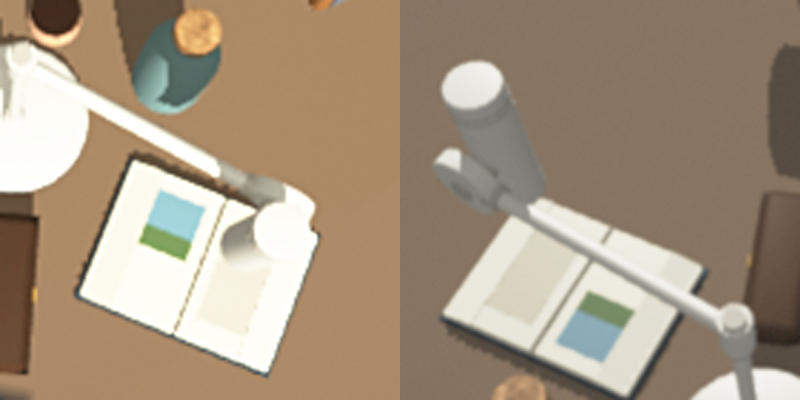

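The head stands over the book: its top is at (283,230) in the top crop and (73,85) in the scene crop, and the mouth end is near (243,247) and (125,185). Now the check of position and plumb.

```bash
python3 - <<'E'
from h import *
t=load('t9');s=load('s9')
T=lambda x,y:(t,340+x/(400/140),150+y/(400/140));S=lambda x,y:(s,150+x/2.5,90+y/2.5)
ht=tri(T(283,230),S(73,85));print('headtop',ht)
print('collar',tri(T(24,55),S(334,320)))
print('mouth',tri(T(246,246),S(123,186)))
bm=np.array([.537,-.2355])
print('book err of top',ht[0][:2]-bm)
h=ht[0][:2]
a=np.linspace(0,6.28,60)
for th in(236,238,240,242):
  r=np.deg2rad(th);d=np.array([np.cos(r),np.sin(r)]);h=np.array([.694,-.0545])+.24*d+.036*np.array([d[1],-d[0]])
  for tl in(-.1,0,.1):
    ax=np.array([*(-d*np.sin(tl)),np.cos(tl)]);m=np.array([*h,.24])
    o=[]
    for cam,x0,y0,k in((t,340,150,400/140),(s,150,90,2.5)):
        for z in(.075,-.055):
            p=(proj(cam,m+ax*z)-[x0,y0])*k;o+=p.round(0).tolist()
    print(th,tl,o,'err',np.linalg.norm(h-bm).round(4))
E
```

```text
headtop (array([ 0.53840182, -0.24498455,  0.3110873 ]), [np.float64(0.0012599397925227738), np.float64(0.0012599397925227318)])
collar (array([ 0.69274887, -0.05533132,  0.25550233]), [np.float64(0.001505822905100841), np.float64(0.0015058229051008536)])
mouth (array([ 0.539153  , -0.24216593,  0.18291847]), [np.float64(0.003019887874929091), np.float64(0.003019887874929026)])
book err of top [ 0.00140182 -0.00948455]
236 -0.1 [276.0, 247.0, 228.0, 254.0, 80.0, 68.0, 136.0, 178.0] err 0.0074
236 0 [268.0, 241.0, 233.0, 257.0, 88.0, 72.0, 131.0, 175.0] err 0.0074
236 0.1 [259.0, 236.0, 239.0, 261.0, 96.0, 77.0, 126.0, 172.0] err 0.0074
238 -0.1 [283.0, 238.0, 234.0, 247.0, 71.0, 75.0, 128.0, 185.0] err 0.0035
238 0 [275.0, 233.0, 239.0, 250.0, 79.0, 79.0, 123.0, 182.0] err 0.0035
238 0.1 [266.0, 228.0, 245.0, 253.0, 87.0, 84.0, 118.0, 178.0] err 0.0035
240 -0.1 [290.0, 229.0, 240.0, 239.0, 61.0, 82.0, 120.0, 191.0] err 0.0106
240 0 [281.0, 224.0, 245.0, 242.0, 69.0, 86.0, 115.0, 188.0] err 0.0106
240 0.1 [272.0, 219.0, 251.0, 245.0, 78.0, 91.0, 110.0, 185.0] err 0.0106
242 -0.1 [297.0, 219.0, 245.0, 231.0, 52.0, 90.0, 113.0, 198.0] err 0.0188
242 0 [288.0, 215.0, 251.0, 234.0, 60.0, 94.0, 107.0, 195.0] err 0.0188
242 0.1 [278.0, 211.0, 257.0, 237.0, 69.0, 99.0, 102.0, 192.0] err 0.0188
```

The head is about 9 mm from the book's middle and about 0.02 rad from plumb. The robot is clear, so I'm handing in.

```bash
python3 -c "
from h import *
print(np.abs(telemetry.sense()['qd']).max(),ticket.sign_off())"
```

```text
the job is handed in; nothing more can be done
0.058991067372047304 None
```

The job is handed in: by my last camera measurement the lamp's head is about 9 mm from the middle of the book and about 0.02 rad from plumb, the robot is clear of the lamp, no force above about 3 N was reported, and I saw nothing else disturbed (bystanders not measured separately).

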